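# Clock a rough-cast flywheel and stop it at its high spot

### The arm

A 6-joint arm with a two-finger parallel gripper is mounted at the origin on a cart in front of the work surface, level with it; the furniture and walls round the work are solid. World frame = base frame: x ahead of the robot, y to its left, z up, the work surface at z = 0. Lengths are in m, angles in rad, forces in N, time in s.
With the tool pointing down it reaches from about 0.35 to 0.85 m from the base axis. Payload 8.1 kg.
Tool frame: the origin (TCP) lies between the finger pads; the fingertips stand 19 mm ahead of it and the grasp point (between the pads) is the TCP; z points along the fingers, y is the direction in which the jaws open and shut (so a half turn about z gives the same grasp; the last joint's range is limited). The gripper opens to 93 mm and grips with 3 to 60 N. Pads are 15 mm wide; open, the fingers measure 128 mm over their backs; the gripper's body (75 mm by 188 mm) begins 65 mm behind the grasp point.
Start: joints at [1.145, 0.13, 1.488, -0, 1.523, -0.085], TCP at [0.201, 0.566, 0.238] pointing down, gripper open.
Joint ranges: [-2.96, 2.96], [-0.89, 2.26], [0.02, 2.5], [-1.34, 4.48], [0, 2.73], [-2.66, 2.66]. Speed limits (rad/s): [2.39, 2.39, 2.79, 3.14, 3.14, 3.14].

### API

Orientations are given as a unit quaternion [x, y, z, w].
In Python, from workcell import ctrl gives the robot as it stands.
- The arm moves only by the shell command python3 -m crank 'ROWS' [FORCE]. ROWS is a JSON object of lists of equal length, an entry for each row: "turn": the turn, a rotation vector about the tool's x, y, z in degrees, a list of three; "slide": the shift along the tool's x, y, z in cm, a list of three; "hand": the closure, from 0 (fully open) to 1 (shut). A call has 1 to 20 rows; each row is the pose to reach, as a shift and turn from the pose commanded when the call began, along the tool's axes at that moment; what a row does not reach only later rows make up. A row lasts 1/10 s, in which the tool goes at most 50 mm and 8.59 degrees, less where a joint would pass 70% of its speed; a pose out of reach is approached as far as the arm can. A call with a gripper value outside its range is refused whole. The fingers move at their own pace and stop on an object; FORCE is the grip in N (left out, the last holds). Time passes only in rows, so rows that repeat a pose let the fingers close. It gives the time, the measured TCP pose, the force and the opening at its end, in the units of the state.
- ctrl.state(): the state, without advancing time (a new reading comes with each control period).
- ctrl.grab_frame(name): name is "scene" or "side" or "wrist"; returns the picture (480x640x3 uint8, red, green, blue); there is no depth.
- ctrl.camera_info(name): a dict with "intrinsics" (3x3 intrinsics, pixels), "rvec" (rotation vector, rad) and "tvec" (3), from world to camera coordinates, as OpenCV has them. Camera axes: x right, y down, z forward; pixel columns grow to the right and rows downward; lengths in m; the calibration is good to about 2 mm. A picture is of the moment at which its call begins: read the wrist's pose just before it. camera_info takes no time and is no camera call; for the wrist camera it gives the pose at the moment of the call.
- ctrl.finish_job(): hands the job in, once; it reports no verdict.
The state is a dict: "t": time; "joints": joint angles; "dq": joint speeds; "joint_efforts": joint torques, N m; "ee_pos": TCP position; "ee_rot": TCP orientation; "wrist_force": force on the tool from outside, world axes, zero at the start; "torque": the same for the moment, N m; "grip_width": opening from 0.0 (shut) to 1.0 (fully open).
Only numpy, scipy, OpenCV 4.12 (cv2) and the standard library are available. Lean on these libraries where they do the work, as an engineer would, in place of code of your own. Each camera call takes 0.05 s, during which the arm holds its last target.

### The job

A rough-cast flywheel is clamped a little off centre on the inclined checking stand. Slide the dial gauge up to it until the plunger bears on the rim and is pressed in about half its travel, and let go of the gauge; then turn the wheel until the gauge has shown both its lowest and its highest reading, and leave the wheel standing still with its high spot under the plunger. Never press the plunger in to its end stop, and leave the torque wrench, hex key, solvent bottle and tape roll beside the stand where they are.

Things in the scene. Friction and masses are not known exactly. Their poses are not given: they have to be found in the camera images.
- stand: Fixed checking stand: grey metal plate on a dark tube frame, its face sloping up away from the robot at 35 degrees. Origin: on the bench top below the spindle; own x level towards the high far side, y left (gauge side), z up. In this frame the plate's outward normal is (-0.574, 0, 0.819) and up the slope is (0.819, 0, 0.574). A tool square to the plate is tilted 35 degrees from vertical.
- plate_mid (a point): Point on the plate's face where the spindle axis (along the plate's normal) passes through it, 70 mm above the stand's origin. From here the plate reaches 95 mm down and 130 mm up the slope, 95 mm to the right (-y) and 265 mm to the left (+y).
- guard_top (a point): Middle of the top edge of a clear guard sheet 184 mm wide (along y), fixed square on the plate 117 mm up the slope from the spindle axis and 163 mm high, on two posts. It leans out over the wheel, so a tool must work along the plate's normal, not straight down.
- wheel: Spindle with crank arm and nut, carrying the steel flywheel: a plain disc of radius 70 mm, 24 mm thick, clamped 6 mm off the axis in a direction that differs each time, is unmarked and unrelated to the crank. Origin: on the spindle axis at mid rim, 30 mm above the plate; z outward. Turns any amount either way with about 0.1 N m of drag and stays where left. The nut (26 mm) and stud end 38 mm above the origin.
- crank_handle: Black round crank handle, 22 mm in diameter, 50 mm long, parallel to the spindle, 42 mm from its axis on the wheel's -x side. Origin: its foot on the crank arm, 22 mm above the wheel's origin; z outward along it. The sleeve spins freely on its pin, so a grip that keeps its direction can lead it round whole turns; it takes 2 to 4 N.
- crank_grip (a point): Point on the crank handle's axis 30 mm from its foot, where to grip it (22 mm wide).
- dial_gauge: Dial gauge on a carriage: steel dial 60 mm across, white face, black needle, plunger pointing to the spindle, a black knurled knob behind it. Origin: on the plate's face below the dial's centre; x up the slope, y away from the wheel, z outward. Slides along y (towards -y to reach the wheel), 85 mm in all; drag about 7 N; stays where left.
- gauge_knob (a point): Grip point on the axis of the carriage's knurled knob, 51 mm above the plate, 58 mm behind the dial's centre. Knob 28 mm in diameter, from 37 to 60 mm above the plate, on a flange 36 mm across. The dial's edge is 28 mm from the knob's axis and 44 mm above the plate: grip with the fingers up and down the slope, or push from the far side.
- gauge_tip (a point): Centre of the plunger's round tip (radius 4 mm), 30 mm above the plate, on the line through the spindle axis; 80 mm from the dial's centre when out. While it bears on the rim its distance from the wheel's origin is 4 mm more than the rim's radius there: 68 mm at the low spot, 80 mm at the high spot.
- gauge_plunger (a joint): The gauge's reading: how far the plunger is pressed in, 0 (out) to 0.030 m (end stop). The needle points up the slope at 0 and turns clockwise 10 degrees for each mm. Spring: 1 N at 0, 3 N at 0.030. In a turn of the wheel the reading swings 0.012 m from low to high spot, nearly as a sine of the angle.
- torque_wrench: small torque wrench, a bystander; origin at the middle of its underside. Leave it where it is.
- hexkey: hex key, a bystander; origin at the middle of its underside. Leave it where it is.
- solvent: solvent bottle, a bystander; origin at the middle of its underside. Leave it where it is.
- tape_roll: roll of black tape, a bystander; origin at the middle of its underside. Leave it where it is.

How it is judged:
By the outcome, as a careful person would: the job done as asked, in the order asked, and still so for the second after the job is handed in, with the robot touching nothing.
It also fails if it takes over 64 s, if anything falls off the work surface, if the arm or the gripper's body presses on something with over 40 N, if the wrist force passes 120 N, or if a joint passes its speed limit or range.

## Working session

There is one attempt and no reset: what is moved stays moved. The work goes in short steps, Python scripts to look and compute and a shell command to move; the robot and the scene stay as the last step left them, time stands still between calls to the robot, and variables do not carry over. Pictures are saved under pics/ and viewed, and the job is handed in when it is done.

```bash
ls; mkdir -p pics; python3 - <<'E'
from workcell import ctrl
import cv2
s=ctrl.state();print({k:s[k] for k in('t','ee_pos','ee_rot','grip_width')})
for n in("scene","side","wrist"):
    i=ctrl.camera_info(n);print(n,i)
    cv2.imwrite(f"pics/{n}0.png",ctrl.grab_frame(n)[:,:,::-1])
E
```

```text
pics
{'t': 0.0, 'ee_pos': array([0.20027963, 0.5650071 , 0.23660939]), 'ee_rot': array([ 1.69565915e-01,  9.85518422e-01, -8.87159362e-04, -2.31776717e-04]), 'grip_width': 0.9976770511779095}
scene {'intrinsics': array([[445.45854536,   0.        , 317.37372634],
       [  0.        , 445.45854536, 238.19472061],
       [  0.        ,   0.        ,   1.        ]]), 'rvec': array([ 2.13946513, -0.97821199,  0.43638293]), 'tvec': array([-0.30312795,  0.40214642,  0.97610589])}
side {'intrinsics': array([[555.89925521,   0.        , 317.0479615 ],
       [  0.        , 555.89925521, 250.68200329],
       [  0.        ,   0.        ,   1.        ]]), 'rvec': array([ 0.8640511 , -2.6555005 ,  0.88319025]), 'tvec': array([0.44310564, 0.31878538, 1.40025154])}
wrist {'intrinsics': array([[342.07413233,   0.        , 319.9735136 ],
       [  0.        , 342.07413233, 237.05922606],
       [  0.        ,   0.        ,   1.        ]]), 'rvec': array([-2.39064031, -1.69092189, -0.2107863 ]), 'tvec': array([-0.59957769, -0.03059761,  0.38935019])}
```

View pics/scene0.png

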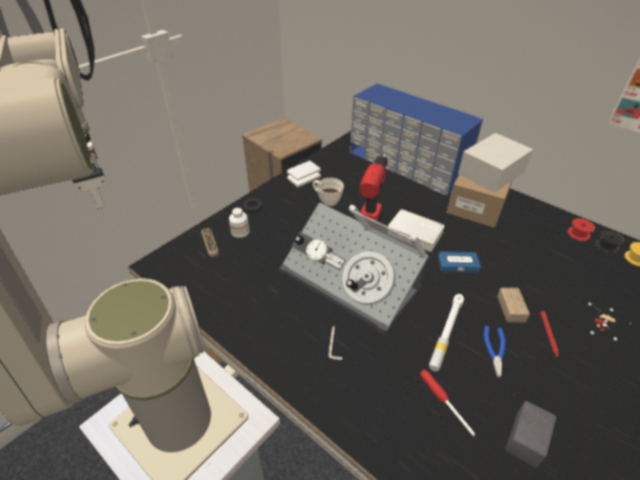

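View pics/side0.png

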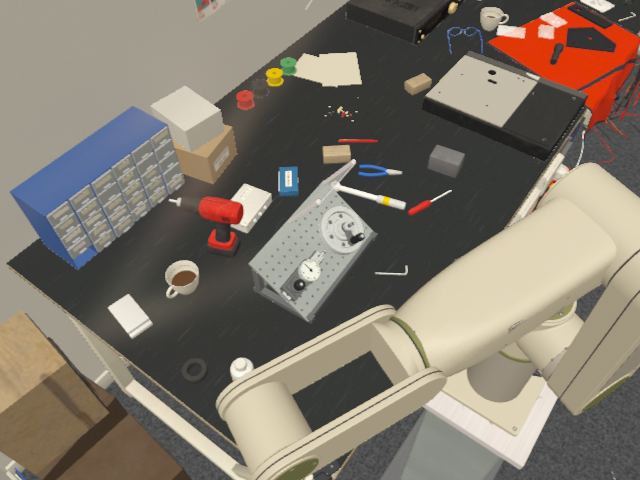

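View pics/wrist0.png

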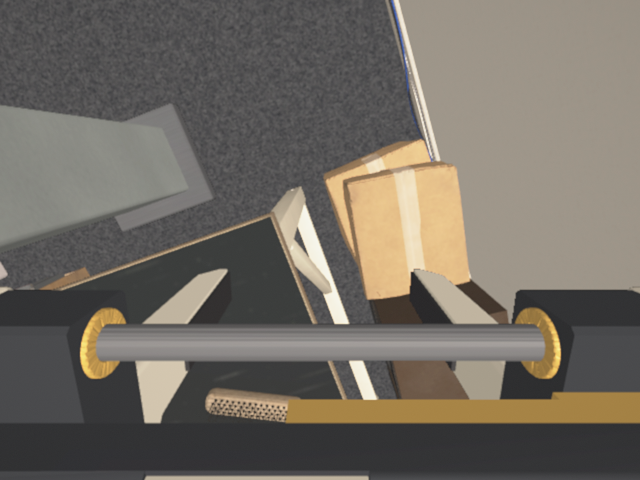

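The scene view shows the stand's wheel at about (368,276), the dial at (316,250) and the knob at (299,240). In the side view the wheel is at (344,230), the dial at (310,270) and the knob at (299,285). I'll enlarge both.

```bash
python3 - <<'E'
import cv2
a=cv2.imread('pics/scene0.png')[195:335,270:440]; cv2.imwrite('pics/scene0c.png',cv2.resize(a,None,fx=4.5,fy=4.25,interpolation=cv2.INTER_CUBIC) if 0 else cv2.resize(a,None,fx=4,fy=4,interpolation=cv2.INTER_CUBIC))
a=cv2.imread('pics/side0.png')[180:325,240:390]; cv2.imwrite('pics/side0c.png',cv2.resize(a,None,fx=4,fy=4,interpolation=cv2.INTER_CUBIC))
E
```

```text
(no output)
```

View pics/scene0c.png

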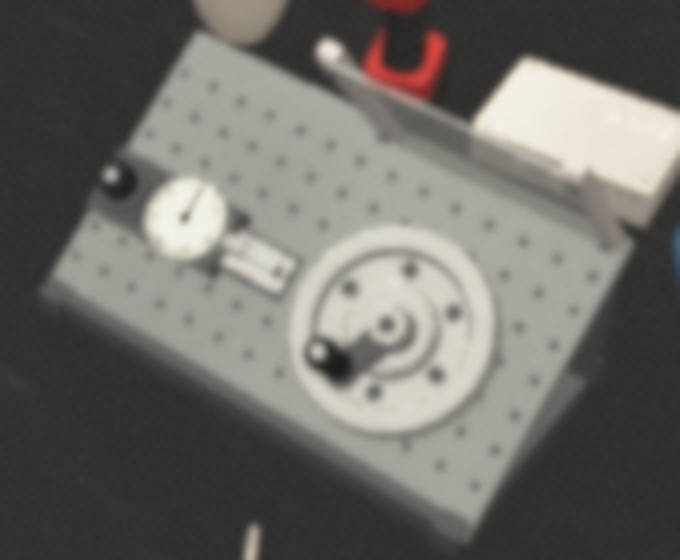

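View pics/side0c.png

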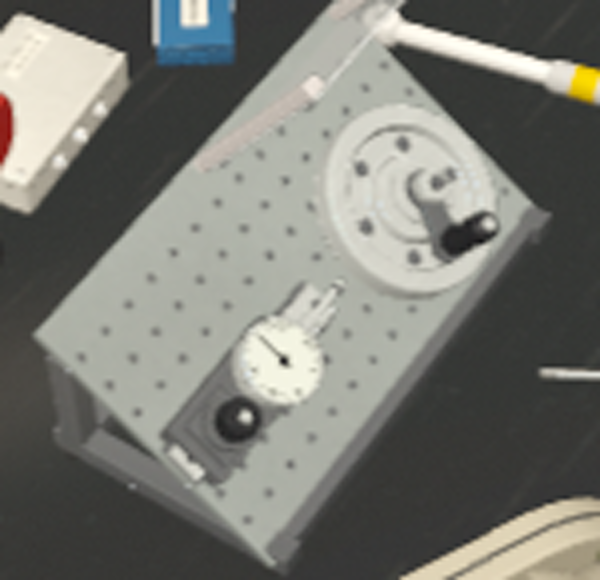

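```bash
cat > h.py <<'E'
import numpy as np,cv2
from workcell import ctrl
from scipy.optimize import least_squares
from scipy.spatial.transform import Rotation as R
C={n:ctrl.camera_info(n) for n in("scene","side")}
def proj(n,P,i=None):
    i=i or C[n]
    return cv2.projectPoints(np.atleast_2d(P).astype(float),i["rvec"],i["tvec"],i["intrinsics"],None)[0][:,0]
def tri(obs): # list of (info,px)
    f=lambda p:np.concatenate([proj(None,p,i)[0]-px for i,px in obs])
    r=least_squares(f,[.5,.1,.1]);return r.x,np.abs(r.fun).max()
th=np.radians(35)
RP=np.array([[np.cos(th),0,-np.sin(th)],[0,1,0],[np.sin(th),0,np.cos(th)]]) # plate axes cols: upslope,y,normal
def plate(q): # x,y,z,yaw -> (R,t) of plate frame at plate_mid
    Rz=R.from_euler('z',q[3]).as_matrix();return Rz@RP, np.array(q[:3])+[0,0,.070]
E
python3 - <<'E'
from h import *
sc=lambda x,y:np.array([270+x/4-.4,195+y/4-.4]); sd=lambda x,y:np.array([240+x/4-.4,180+y/4-.4])
cor={'fl':(.130,.265,0),'nl':(-.095,.265,0),'nr':(-.095,-.095,0),'fr':(.130,-.095,0)}
ob=[('scene','fl',sc(200,32)),('scene','nl',sc(43,288)),('scene','nr',sc(468,530)),('scene','fr',sc(632,240)),
('side','fl',sd(38,335)),('side','nl',sd(277,562)),('side','nr',sd(547,213))]
def f(q):
    Rm,t=plate(q);return np.concatenate([proj(n,Rm@np.array(cor[c])+t)[0]-p for n,c,p in ob])
r=least_squares(f,[.55,.1,0,0]);print(r.x.round(4),r.fun.reshape(-1,2).round(1).tolist())
Rm,t=plate(r.x); np.save('q.npy',r.x)
for k,a,b in[('stud',sc(390,325),sd(441,182)),('knob',sc(118,172),sd(242,410)),('handle',sc(318,348),sd(486,222)),('dial',sc(185,217),sd(284,360))]:
    p,e=tri([(C['scene'],a),(C['side'],b)]);print(k,p.round(4),round(e,1),'plate',(Rm.T@(p-t)).round(4))
E
```

```text
[ 0.561  -0.1117  0.0015  0.0553] [[-1.1, -1.0], [-0.6, 0.8], [-0.5, 2.8], [0.7, -0.8], [-0.8, -1.2], [-0.3, 0.4], [-1.2, -0.7]]
stud [ 0.5207 -0.1155  0.1239] 0.7 plate [-0.0031 -0.0015  0.0661]
knob [0.5182 0.1154 0.1193] 0.3 plate [0.0027 0.2291 0.0565]
handle [ 0.4706 -0.0972  0.1323] 0.2 plate [-0.0384  0.0195  0.1011]
dial [0.5259 0.0601 0.1053] 0.3 plate [-0.0016  0.1735  0.0423]
```

```bash
cat >> h.py <<'E'
q=np.load('q.npy') if __import__('os').path.exists('q.npy') else None
def tgt(P,mode): # P plate coords of TCP; mode gauge / crankA / crankB
    Rm,t=plate(q);u,v,n=Rm.T
    y={'g':u,'A':v,'B':-v}[mode]; z=-n
    return t+Rm@np.array(P), np.stack([np.cross(y,z),y,z],1)
def delta(P,mode):
    s=ctrl.state();R0=R.from_quat(s['ee_rot']).as_matrix();p,Rt=tgt(P,mode)
    print('slide cm',(R0.T@(p-s['ee_pos'])*100).round(2),'turn deg',np.degrees(R.from_matrix(R0.T@Rt).as_rotvec()).round(2))
def where():
    s=ctrl.state();Rm,t=plate(q);print('t',s['t'],'plate',(Rm.T@(s['ee_pos']-t)).round(4),'j',s['joints'].round(2),'w',round(float(s['grip_width']),3),'F plate',(Rm.T@s['wrist_force']).round(1))
def snap(n,name):
    i=ctrl.camera_info(n);im=ctrl.grab_frame(n)[:,:,::-1];cv2.imwrite(f'pics/{name}.png',im);np.save(f'pics/{name}.npy',np.array([i],dtype=object),allow_pickle=True);return im,i
E
sed -i 's/u,v,n=Rm.T$/u,v,n=Rm.T/' h.py
python3 - <<'E'
from h import *
s=ctrl.state();R0=R.from_quat(s['ee_rot']).as_matrix()
i=ctrl.camera_info('wrist');Rc=cv2.Rodrigues(i['rvec'])[0];c=-Rc.T@i['tvec']
print('cam in tool',(R0.T@(c-s['ee_pos'])).round(3),'look',(R0.T@Rc[2]).round(3),'right',(R0.T@Rc[0]).round(2))
print(tgt((.0015,.2300,.15),'g')[0]); delta((.0015,.23,.15),'g');where()
E
```

```text
cam in tool [ 0.068  0.001 -0.147] look [-0.248 -0.     0.969] right [0. 1. 0.]
[0.46362917 0.11325857 0.1952673 ]
slide cm [-39.92 -33.78   4.2 ] turn deg [-30.9  -20.49  65.11]
t 0.15 plate [-0.1695  0.6958  0.3205] j [ 1.14  0.13  1.49 -0.    1.52 -0.09] w 1.002 F plate [-0.2 -0.2 -0.1]
```

```bash
python3 -m crank '{"slide":[[-3,-2.5,0],[-6,-5,0],[-9,-7.5,0],[-12,-10,0],[-15,-12.5,0],[-18,-15,0],[-21,-17.5,0],[-24,-20,0],[-27,-22.5,1],[-30,-25,1.5],[-33,-28,2],[-36,-30.5,3],[-38,-32,3.5],[-39.9,-33.8,4.2],[-39.9,-33.8,4.2],[-39.9,-33.8,4.2]],"turn":[[-2.2,-1.5,4.6],[-4.4,-3,9.2],[-6.6,-4.5,13.8],[-8.8,-6,18.4],[-11,-7.5,23],[-13.2,-9,27.6],[-15.4,-10.5,32.2],[-17.6,-12,36.8],[-19.8,-13.5,41.4],[-22,-15,46],[-24.2,-16.5,50.6],[-26.4,-18,55.2],[-28.6,-19.5,60],[-30.9,-20.5,65.1],[-30.9,-20.5,65.1],[-30.9,-20.5,65.1]],"hand":[0,0,0,0,0,0,0,0,0,0,0,0,0,0,0,0]}' 20; python3 - <<'E'
from h import *
where();delta((.0015,.23,.15),'g')
im,i=snap('wrist','w1');print(proj(None,[tgt((0.0015,.23,.06),'g')[0],tgt((0,.1725,.045),'g')[0],tgt((0,0,.068),'g')[0]],i))
E
```

```text
t: 1.75
ee_pos: [0.4633, 0.1134, 0.1953]
ee_rot: [0.655, 0.693, 0.218, 0.206]
wrist_force: [-0.7, 0.4, -0.6]
grip_width: 1.002
t 1.75 plate [0.0012 0.2302 0.1503] j [ 0.19 -0.86  2.45 -0.09  0.95  0.17] w 1.002 F plate [-0.9  0.5 -0.1]
slide cm [-0.02  0.03  0.03] turn deg [-0.03 -0.04  0.01]
[[319.23672903 248.18994455]
 [317.37281649 311.70927574]
 [317.31077048 506.70438895]]
```

View pics/w1.png

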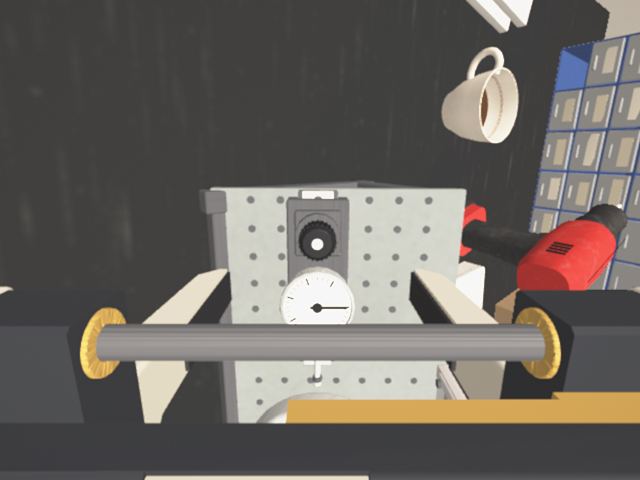

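```bash
python3 - <<'E'
import cv2
a=cv2.imread('pics/w1.png')[170:420,200:480]; cv2.imwrite('pics/w1c.png',cv2.resize(a,None,fx=2.4,fy=2.4,interpolation=cv2.INTER_CUBIC))
a=cv2.imread('pics/w1.png')[190:330,270:370]; cv2.imwrite('pics/w1d.png',cv2.resize(a,None,fx=4,fy=4,interpolation=cv2.INTER_CUBIC))
E
```

```text
(no output)
```

View pics/w1c.png

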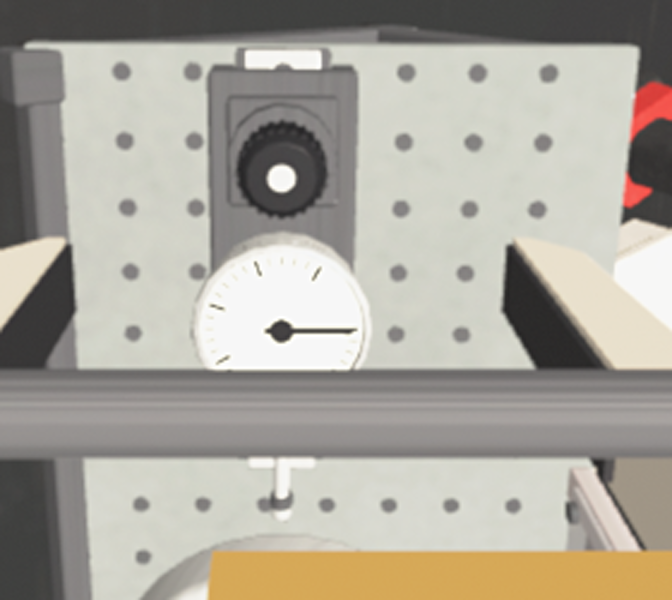

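View pics/w1d.png

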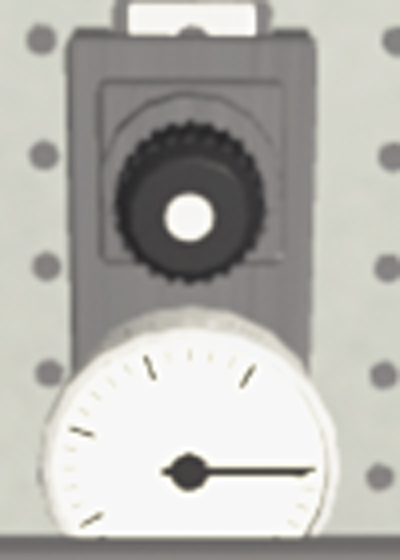

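```bash
python3 - <<'E'
from h import *
W=np.load('pics/w1.npy',allow_pickle=True)[0]
print(proj(None,[tgt(p,'g')[0] for p in [(.13,.265,0),(-.095,.265,0),(0,.096,.030),(.117,.092,.163),(0,.2335,.06),(0,.1755,.045)]],W).round(1))
sc=lambda x,y:np.array([270+x/4-.4,195+y/4-.4]); sd=lambda x,y:np.array([240+x/4-.4,180+y/4-.4])
cor={'fl':(.130,.265,0),'nl':(-.095,.265,0),'nr':(-.095,-.095,0),'fr':(.130,-.095,0),'stud':(0,0,.068),'knob':(0,None,.06),'dial':(0,None,.045),'tip':(0,None,.03)}
off={'knob':.058,'dial':0,'tip':-.08}
C['w']=W
ob=[('scene','fl',sc(200,32)),('scene','nl',sc(43,288)),('scene','nr',sc(468,523)),('scene','fr',sc(632,240)),
('side','fl',sd(38,335)),('side','nl',sd(277,562)),('side','nr',sd(547,213)),('scene','stud',sc(390,325)),('side','stud',sd(441,182)),
('scene','knob',sc(118,172)),('side','knob',sd(242,410)),('scene','dial',sc(185,217)),('side','dial',sd(284,360)),
('w','fl',np.array([465.4,188.8])),('w','nl',np.array([211.7,188.8])),('w','knob',np.array([317.5,244.2])),('w','dial',np.array([317.4,307.7])),('w','tip',np.array([317.5,402.]))]
def f(a):
    Rm,t=plate(a);o=[]
    for n,c,p in ob:
        P=np.array([a[4]+off[c] if x is None else x for x in cor[c]]);o.append(proj(n,Rm@P+t)[0]-p)
    return np.concatenate(o)
r=least_squares(f,[.56,-.11,0,.05,.175],loss='soft_l1')
print(r.x.round(4));
for (n,c,_),e in zip(ob,f(r.x).reshape(-1,2)):print(n,c,e.round(1))
np.save('q.npy',r.x)
E
```

```text
[[468.1 190.1]
 [207.8 189.8]
 [317.6 381.7]
 [537.4 554.1]
 [317.1 243.5]
 [317.4 308.3]]
[ 0.5625 -0.1115 -0.0018  0.0507  0.1731]
scene fl [-0.5 -0.5]
scene nl [-0.  1.]
scene nr [-0.5  5. ]
scene fr [ 0.8 -0. ]
side fl [-1.4 -1. ]
side nl [-1.2  0.6]
side nr [-1.7  0. ]
scene stud [-0.5 -0.5]
side stud [-1.7 -0.6]
scene knob [-1.3  0.8]
side knob [-0.2  1. ]
scene dial [ 0.2 -0.1]
side dial [-0.8 -0.6]
w fl [1.  1.2]
w nl [-2.  -0.1]
w knob [-0.   0.5]
w dial [-0.   0.7]
w tip [ -0.3 -20.6]
```

```bash
python3 - <<'E'
from h import *
W=np.load('pics/w1.npy',allow_pickle=True)[0]
sc=lambda x,y:np.array([270+x/4-.4,195+y/4-.4]); sd=lambda x,y:np.array([240+x/4-.4,180+y/4-.4])
cor={'fl':(.130,.265,0),'nl':(-.095,.265,0),'nr':(-.095,-.095,0),'fr':(.130,-.095,0),'stud':(0,0,.068),'knob':(0,None,.06),'dial':(0,None,.045),'tip':(0,None,.03)}
off={'knob':.058,'dial':0,'tip':-.08}
C['w']=W
ob=[('scene','fl',sc(200,32)),('scene','nl',sc(43,288)),('scene','fr',sc(632,240)),
('side','fl',sd(38,335)),('side','nl',sd(277,562)),('side','nr',sd(547,213)),('scene','stud',sc(390,325)),('side','stud',sd(441,182)),
('scene','knob',sc(118,172)),('side','knob',sd(242,410)),('scene','dial',sc(185,217)),('side','dial',sd(284,360)),
('w','fl',np.array([465.4,188.8])),('w','nl',np.array([211.7,188.8])),('w','knob',np.array([317.5,244.2])),('w','dial',np.array([317.4,307.7])),('w','tip',np.array([317.5,384.]))]
def f(a):
    Rm,t=plate(a);o=[]
    for n,c,p in ob:
        P=np.array([a[4]+off[c] if x is None else x for x in cor[c]]);o.append(proj(n,Rm@P+t)[0]-p)
    return np.concatenate(o)
r=least_squares(f,[.56,-.11,0,.05,.175],loss='soft_l1')
print(r.x.round(4),np.abs(r.fun).max());np.save('q.npy',r.x)
E
python3 - <<'E'
from h import *
where();delta((0,q[4]+.058,.057),'g')
E
```

```text
[ 0.562  -0.1116 -0.0018  0.0481  0.1732] 2.4496349833004842
t 1.8 plate [0.0016 0.2301 0.155 ] j [ 0.19 -0.86  2.44 -0.09  0.95  0.17] w 0.998 F plate [-0.3  0.5 -1.1]
slide cm [ 0.06 -0.16  9.8 ] turn deg [ 0.02 -0.32  0.4 ]
```

```bash
python3 -m crank '{"slide":[[0.05,-0.15,1.5],[0.05,-0.15,3],[0.05,-0.15,4.5],[0.05,-0.15,6],[0.05,-0.15,7.5],[0.05,-0.15,8.6],[0.05,-0.15,9.2],[0.05,-0.15,9.6],[0.05,-0.15,9.6],[0.05,-0.15,9.6]],"turn":[[0,-0.3,0.4],[0,-0.3,0.4],[0,-0.3,0.4],[0,-0.3,0.4],[0,-0.3,0.4],[0,-0.3,0.4],[0,-0.3,0.4],[0,-0.3,0.4],[0,-0.3,0.4],[0,-0.3,0.4]],"hand":[0,0,0,0,0,0,0,0,0,0]}'; python3 - <<'E'
from h import *
where();delta((0,q[4]+.058,.057),'g')
snap('wrist','w2');snap('side','s2')
a=cv2.imread('pics/s2.png')[180:325,240:390]; cv2.imwrite('pics/s2c.png',cv2.resize(a,None,fx=4,fy=4,interpolation=cv2.INTER_CUBIC))
E
```

```text
t: 2.8
ee_pos: [0.5175, 0.1175, 0.1167]
ee_rot: [0.658, 0.69, 0.218, 0.208]
wrist_force: [-0.3, 0.4, -0.4]
grip_width: 1.0
t 2.8 plate [0.0004 0.2309 0.0589] j [ 0.18 -0.51  2.4  -0.12  0.65  0.2 ] w 1.0 F plate [-0.5  0.4 -0.2]
slide cm [ 0.02 -0.04  0.19] turn deg [ 0.06 -0.01 -0.05]
```

View pics/w2.png

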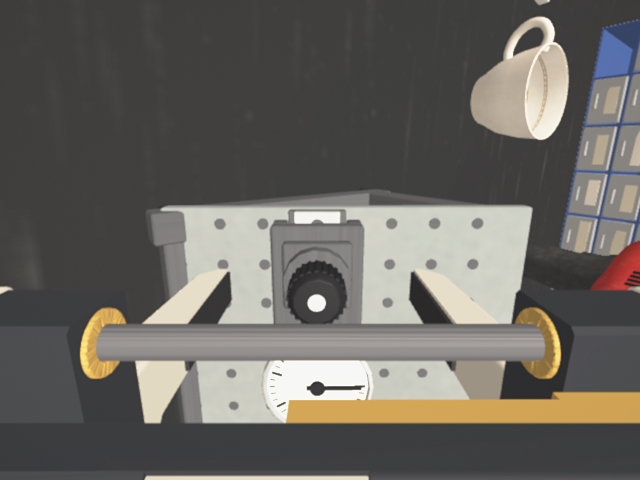

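View pics/s2c.png

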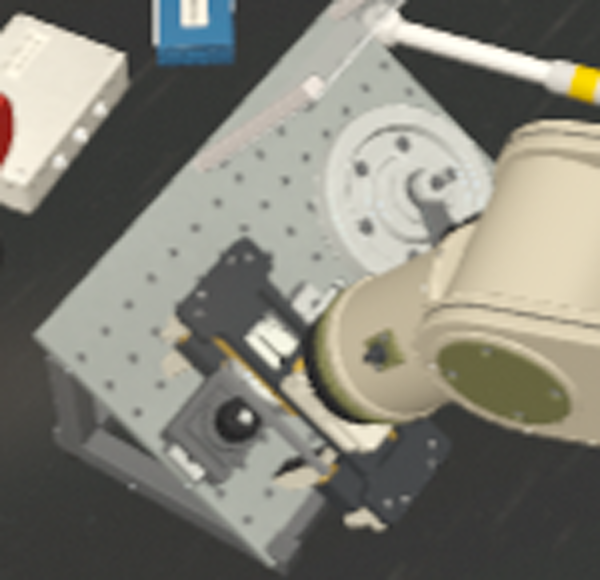

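```bash
python3 - <<'E'
from h import *
s=ctrl.state();i=ctrl.camera_info('wrist');print(proj(None,s['ee_pos'],i))
R0=R.from_quat(s['ee_rot']).as_matrix()
print(proj(None,s['ee_pos']+R0@[0,.0465,.019],i),proj(None,s['ee_pos']+R0@[0.0075,.0465,.019],i))
W=np.load('pics/w2.npy',allow_pickle=True)[0];W1=np.load('pics/w1.npy',allow_pickle=True)[0]
for a,b in[((317.5,244.2),(317,302.5)),((317.4,307.7),(317,388))]:
    p,e=tri([(W1,np.array(a)),(W,np.array(b))]);Rm,t=plate(q);print((Rm.T@(p-t)).round(4),e, 'tool',R0.T@(p-s['ee_pos']))
E
```

```text
[[318.19727831 302.06567054]]
[[408.16820864 286.29234598]] [[409.11860638 272.63604354]]
[-1.000e-04  2.319e-01  6.130e-02] 0.08058766876666823 tool [ 0.00104514 -0.00069355 -0.00223508]
[-0.0002  0.1741  0.0457] 0.3611907839040782 tool [-0.05667249 -0.00077049  0.01338542]
```

```bash
python3 -m crank '{"slide":[[0.1,-0.06,0.12],[0.1,-0.06,0.12],[0.1,-0.06,0.12],[0.1,-0.06,0.12],[0.1,-0.06,0.12],[0.1,-0.06,0.12],[0.1,-0.06,0.12]],"turn":[[0,0,0],[0,0,0],[0,0,0],[0,0,0],[0,0,0],[0,0,0],[0,0,0]],"hand":[0,0.6,0.8,0.8,0.8,0.8,0.8]}' 25; python3 - <<'E'
from h import *
where()
E
```

```text
t: 3.6
ee_pos: [0.5175, 0.1181, 0.1148]
ee_rot: [0.658, 0.69, 0.218, 0.208]
wrist_force: [-0.3, -0.5, -0.3]
grip_width: 0.535
t 3.6 plate [-0.0006  0.2316  0.0574] j [ 0.18 -0.51  2.4  -0.12  0.65  0.21] w 0.535 F plate [-0.5 -0.5 -0. ]
```

Still closing (50 mm). I'll give it a few more rows.

```bash
python3 -m crank '{"slide":[[0,0,0],[0,0,0],[0,0,0],[0,0,0],[0,0,0],[0,0,0]],"turn":[[0,0,0],[0,0,0],[0,0,0],[0,0,0],[0,0,0],[0,0,0]],"hand":[0.8,0.8,0.8,0.8,0.8,0.8]}' 25; python3 - <<'E'
from h import *
where()
E
```

```text
t: 4.2
ee_pos: [0.5171, 0.1181, 0.1144]
ee_rot: [0.659, 0.69, 0.218, 0.207]
wrist_force: [-4.9, -0.0, 1.7]
grip_width: 0.365
t 4.2 plate [-0.0012  0.2316  0.0573] j [ 0.18 -0.51  2.4  -0.12  0.65  0.21] w 0.365 F plate [-3.   0.2  4.2]
```

```bash
python3 -m crank '{"slide":[[0,0,0],[0,0,0],[0,0,0]],"turn":[[0,0,0],[0,0,0],[0,0,0]],"hand":[0.8,0.8,0.8]}' 25; python3 - <<'E'
from h import *
where();snap('wrist','w3')
a=cv2.imread('pics/w3.png')[200:420,200:440]; cv2.imwrite('pics/w3c.png',cv2.resize(a,None,fx=2.7,fy=2.7,interpolation=cv2.INTER_CUBIC))
E
```

```text
t: 4.5
ee_pos: [0.5171, 0.1181, 0.1144]
ee_rot: [0.659, 0.69, 0.218, 0.207]
wrist_force: [-5.7, 0.8, 1.9]
grip_width: 0.368
t 4.5 plate [-0.0012  0.2316  0.0572] j [ 0.18 -0.51  2.4  -0.12  0.65  0.21] w 0.368 F plate [-3.6  1.1  4.8]
```

View pics/w3c.png

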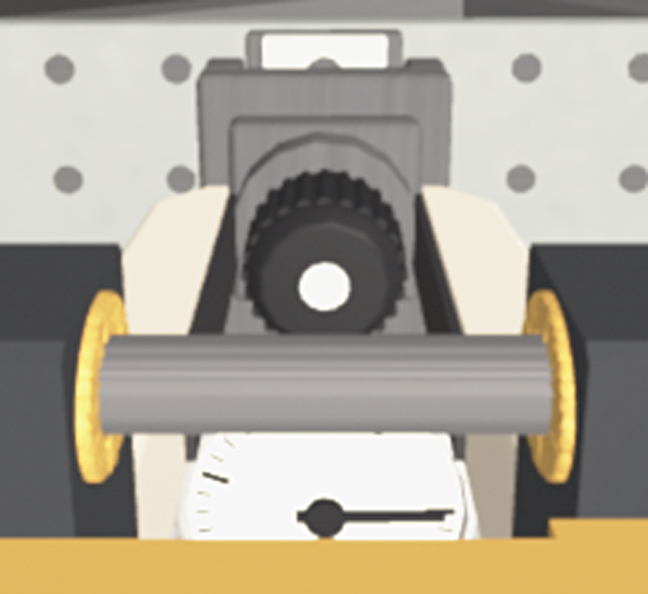

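```bash
python3 -m crank '{"slide":[[0,0,0],[0,0.03,-0.1],[0,0.05,-0.3],[0,0.05,-0.3],[0,0.05,-0.3],[0,0.05,-0.3],[0,0.05,-0.3],[0,0.05,-0.3],[0,0.05,-0.3],[0,0.05,-0.3]],"turn":[[0,0,0],[0,0,0],[0,0,0],[0,0,0],[0,0,0],[0,0,0],[0,0,0],[0,0,0],[0,0,0],[0,0,0]],"hand":[0.5,0.5,0.55,0.8,0.8,0.8,0.8,0.8,0.8,0.8]}' 25; python3 - <<'E'
from h import *
where()
E
```

```text
t: 5.55
ee_pos: [0.5154, 0.118, 0.1168]
ee_rot: [0.659, 0.69, 0.217, 0.207]
wrist_force: [-8.8, -1.4, 3.6]
grip_width: 0.3
t 5.55 plate [-0.0012  0.2316  0.0602] j [ 0.18 -0.52  2.4  -0.12  0.66  0.21] w 0.3 F plate [-5.2 -1.   8. ]
```

```bash
python3 -m crank '{"slide":[[-0.3,0,0],[-0.6,0,0],[-0.9,0,0],[-1.2,0,0],[-1.5,0,0],[-1.8,0,0],[-2.1,0,0],[-2.3,0,0],[-2.5,0,0],[-2.7,0,0],[-2.8,0,0],[-2.8,0,0]],"turn":[[0,0,0],[0,0,0],[0,0,0],[0,0,0],[0,0,0],[0,0,0],[0,0,0],[0,0,0],[0,0,0],[0,0,0],[0,0,0],[0,0,0]],"hand":[0.8,0.8,0.8,0.8,0.8,0.8,0.8,0.8,0.8,0.8,0.8,0.8]}' 25; python3 - <<'E'
from h import *
where()
for n,b in(('wrist',(300,470,200,440)),('scene',(195,335,270,440))):
    snap(n,n+'4');a=cv2.imread(f'pics/{n}4.png')[b[0]:b[1],b[2]:b[3]]; cv2.imwrite(f'pics/{n}4c.png',cv2.resize(a,None,fx=3.2,fy=3.2,interpolation=cv2.INTER_CUBIC))
E
```

```text
t: 6.75
ee_pos: [0.5167, 0.0911, 0.1168]
ee_rot: [0.659, 0.69, 0.218, 0.206]
wrist_force: [-6.3, 7.2, 2.7]
grip_width: 0.297
t 6.75 plate [-0.0012  0.2047  0.0602] j [ 0.09 -0.55  2.42 -0.04  0.66  0.07] w 0.297 F plate [-3.4  7.5  5.6]
```

View pics/wrist4c.png

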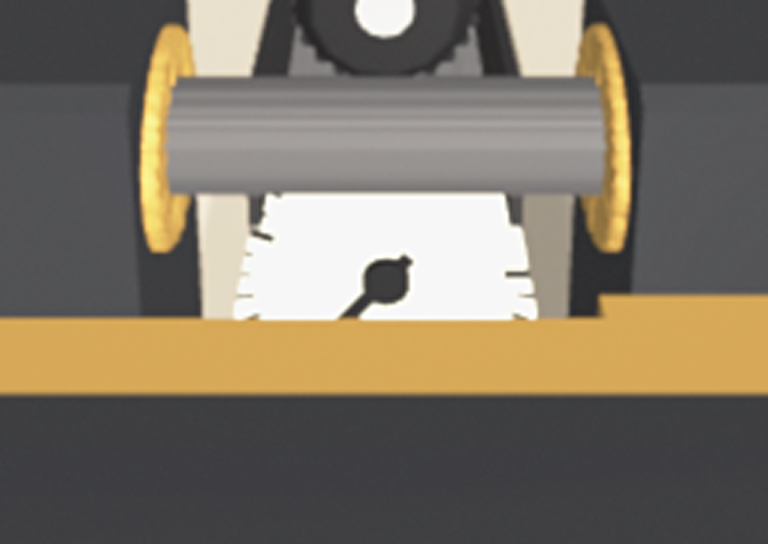

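View pics/scene4c.png

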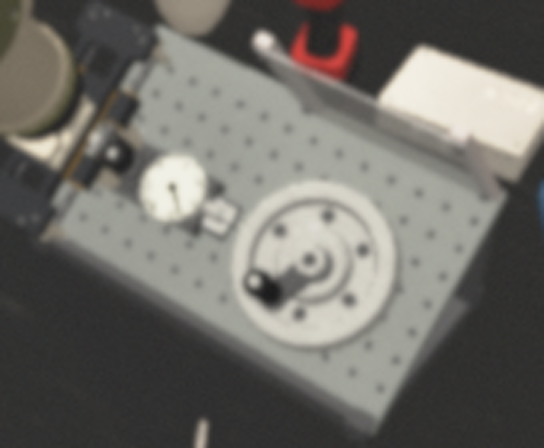

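The needle shows about 13 mm, and the geometry suggests the wheel is close to its high spot. I'll advance about 4.5 mm more.

```bash
python3 -m crank '{"slide":[[-0.15,0,0],[-0.3,0,0],[-0.45,0,0],[-0.45,0,0],[-0.45,0,0]],"turn":[[0,0,0],[0,0,0],[0,0,0],[0,0,0],[0,0,0]],"hand":[0.8,0.8,0.8,0.8,0.8]}' 25; python3 - <<'E'
from h import *
where()
E
python3 -m crank '{"slide":[[0,0,0],[0,0,0],[0,0,0],[0,0,0],[0,0,0],[0,0,0],[0,0,-0.5],[0,0,-1.5],[0,0,-3],[0,0,-5],[0,0,-7],[0,0,-7]],"turn":[[0,0,0],[0,0,0],[0,0,0],[0,0,0],[0,0,0],[0,0,0],[0,0,0],[0,0,0],[0,0,0],[0,0,0],[0,0,0],[0,0,0]],"hand":[0.4,0.2,0.2,0.2,0.2,0.2,0.2,0.2,0.2,0.2,0.2,0.2]}' 25; python3 - <<'E'
from h import *
where();snap('wrist','w5');snap('scene','c5')
E
```

```text
t: 7.35
ee_pos: [0.5169, 0.0867, 0.1168]
ee_rot: [0.659, 0.69, 0.218, 0.206]
wrist_force: [-6.7, 7.6, 1.6]
grip_width: 0.298
t 7.35 plate [-0.0012  0.2003  0.0602] j [ 0.08 -0.55  2.42 -0.03  0.66  0.05] w 0.298 F plate [-4.3  7.9  5. ]
t: 8.55
ee_pos: [0.4784, 0.0839, 0.1784]
ee_rot: [0.658, 0.689, 0.22, 0.209]
wrist_force: [1.1, 0.4, 0.9]
grip_width: 0.799
t 8.55 plate [0.0025 0.1993 0.1328] j [ 0.08 -0.83  2.46 -0.03  0.89  0.05] w 0.799 F plate [1.4 0.3 0.1]
```

View pics/w5.png

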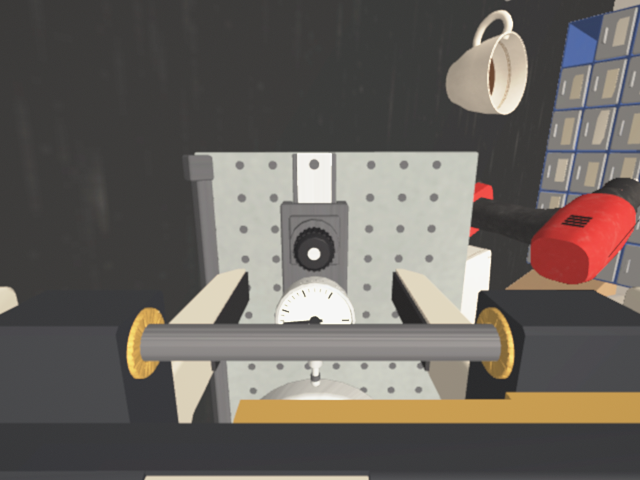

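```bash
python3 - <<'E'
from h import *
Rm,t=plate(q);h=Rm.T@(np.array([0.4706,-.0972,.1323])-t);print(h)
print(proj('scene',tgt((h[0],h[1],h[2]),'A')[0]))
for z in(.125,.09):
    print(tgt((h[0],h[1],z),'A')[0]);delta((h[0],h[1],z),'A')
a=cv2.imread('pics/c5.png')[195:335,270:440]; cv2.imwrite('pics/c5c.png',cv2.resize(a,None,fx=4,fy=4,interpolation=cv2.INTER_CUBIC))
a=cv2.imread('pics/w5.png')[270:400,260:370]; cv2.imwrite('pics/w5c.png',cv2.resize(a,None,fx=4,fy=4,interpolation=cv2.INTER_CUBIC))
E
```

```text
[-0.03743944  0.0187856   0.10450172]
[[348.94572692 281.74088535]]
[ 0.45885625 -0.097765    0.14909121]
slide cm [-18.04  -3.78   0.55] turn deg [  0.12   0.13 -90.08]
[ 0.47890823 -0.09680028  0.12042089]
slide cm [-18.04  -3.79   4.05] turn deg [  0.12   0.13 -90.08]
```

View pics/c5c.png

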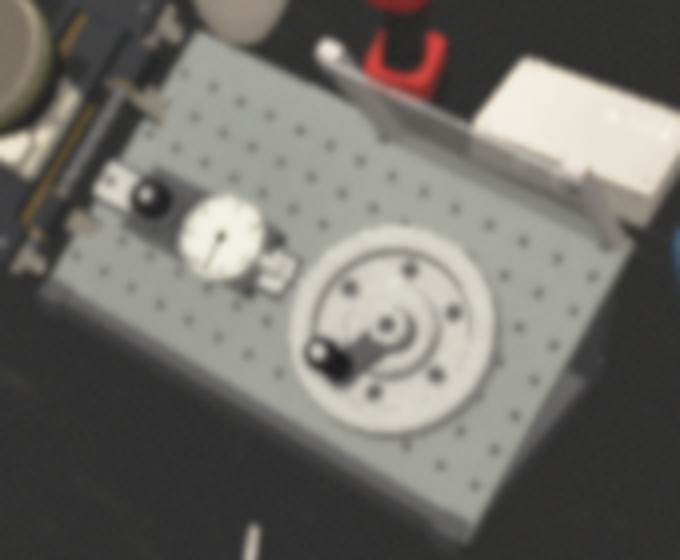

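View pics/w5c.png

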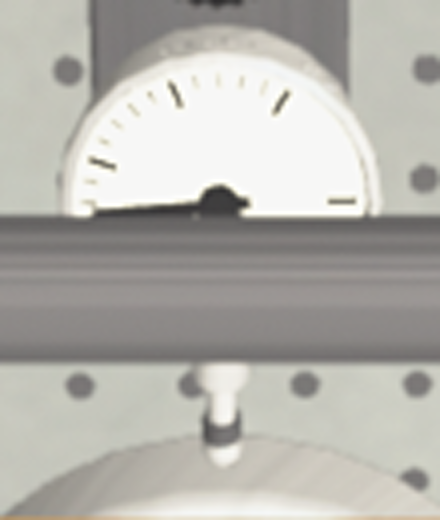

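```bash
python3 -m crank '{"slide":[[-1.5,-0.3,0],[-3,-0.6,0],[-4.5,-1,0],[-6,-1.3,0],[-7.5,-1.6,0],[-9,-1.9,0],[-10.5,-2.2,0],[-12,-2.5,0.1],[-13.5,-2.8,0.2],[-15,-3.1,0.3],[-16.5,-3.4,0.4],[-18,-3.8,0.5],[-18,-3.8,0.5],[-18,-3.8,0.5]],"turn":[[0,0,-7.5],[0,0,-15],[0,0,-22.5],[0,0,-30],[0,0,-37.5],[0,0,-45],[0,0,-52.5],[0,0,-60],[0,0,-67.5],[0,0,-75],[0,0,-82.5],[0,0,-90],[0,0,-90],[0,0,-90]],"hand":[0.3,0.3,0.3,0.3,0.3,0.3,0.3,0.3,0.3,0.3,0.3,0.3,0.3,0.3]}' 10; python3 - <<'E'
from h import *
where();delta((-.0375,.0188,.09),'A')
i=snap('wrist','w6')[1];snap('scene','c6');snap('side','s6')
print(proj(None,tgt((-.0375,.0188,.1025),'A')[0],i),proj(None,ctrl.state()['ee_pos'],i))
E
```

```text
t: 10.05
ee_pos: [0.4619, -0.0994, 0.1498]
ee_rot: [-0.019, 0.954, 0.009, 0.298]
wrist_force: [-0.1, 0.3, 0.9]
grip_width: 0.698
t 10.05 plate [-0.0346  0.017   0.1239] j [-0.59 -0.8   2.5   0.42  0.98 -2.35] w 0.698 F plate [0.5 0.3 0.7]
slide cm [0.27 0.17 3.39] turn deg [ 0.12 -0.35 -0.48]
[[322.91208827 277.75388606]] [[321.06600191 302.81074062]]
```

View pics/w6.png

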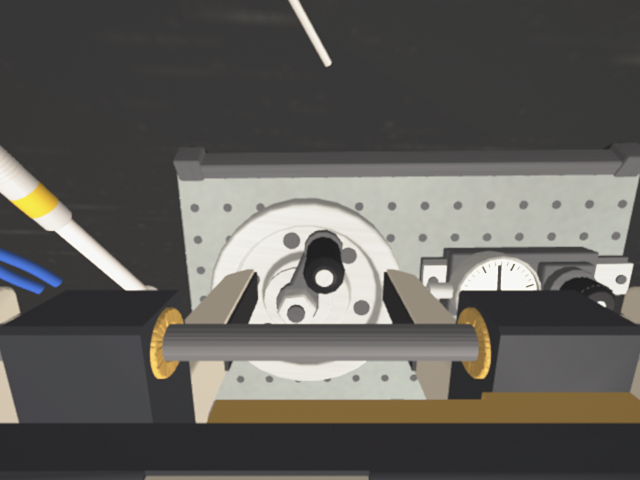

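View pics/c6.png

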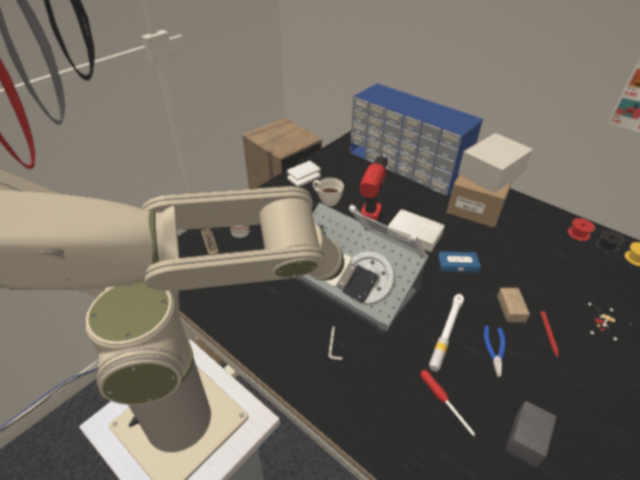

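View pics/s6.png

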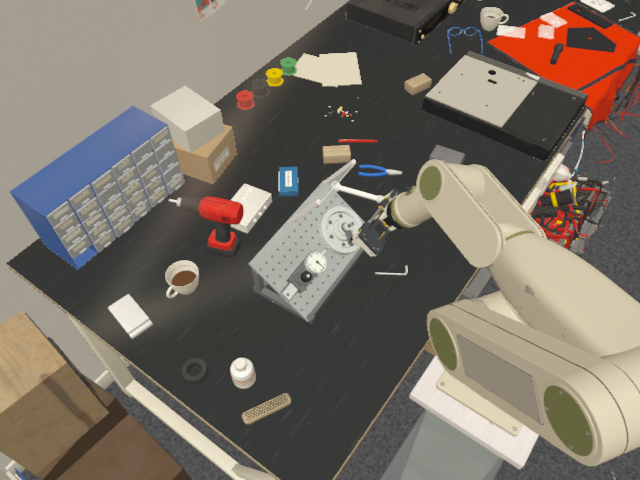

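The handle's top, at (323,278), falls exactly on the predicted pixel, and the needle points down the slope, so the reading is about 18. I'll descend and grip.

```bash
python3 -m crank '{"slide":[[0.1,0.1,0.6],[0.2,0.17,1.2],[0.27,0.17,1.8],[0.27,0.17,2.4],[0.27,0.17,3],[0.27,0.17,3.4],[0.27,0.17,3.4],[0.27,0.17,3.4],[0.27,0.17,3.4],[0.27,0.17,3.4],[0.27,0.17,3.4],[0.27,0.17,3.4],[0.27,0.17,3.4],[0.27,0.17,3.4]],"turn":[[0,-0.3,-0.5],[0,-0.3,-0.5],[0,-0.3,-0.5],[0,-0.3,-0.5],[0,-0.3,-0.5],[0,-0.3,-0.5],[0,-0.3,-0.5],[0,-0.3,-0.5],[0,-0.3,-0.5],[0,-0.3,-0.5],[0,-0.3,-0.5],[0,-0.3,-0.5],[0,-0.3,-0.5],[0,-0.3,-0.5]],"hand":[0.3,0.3,0.3,0.3,0.3,0.3,0.9,0.9,0.9,0.9,0.9,0.9,0.9,0.9]}' 10; python3 - <<'E'
from h import *
where();delta((-.0375,.0188,.09),'A')
i=snap('wrist','w7')[1]
E
```

```text
t: 11.6
ee_pos: [0.4794, -0.0968, 0.1218]
ee_rot: [-0.027, 0.953, 0.007, 0.301]
wrist_force: [-3.2, 0.9, 3.3]
grip_width: 0.23
t 11.6 plate [-0.0362  0.0188  0.0908] j [-0.55 -0.69  2.49  0.44  0.86 -2.38] w 0.23 F plate [-0.7  1.1  4.5]
slide cm [0.13 0.   0.08] turn deg [0.11 0.06 0.43]
```

View pics/w7.png

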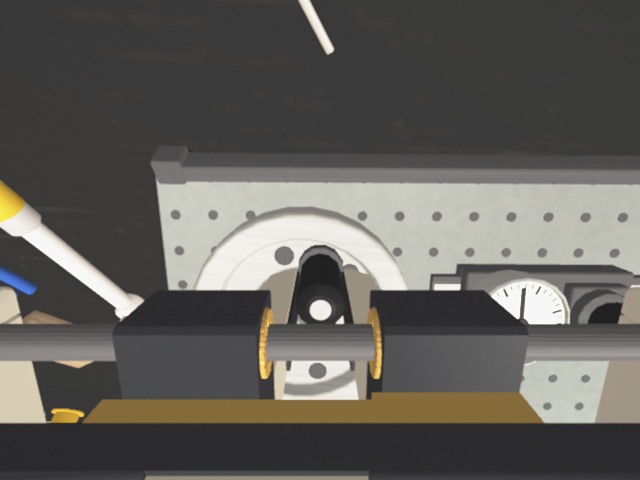

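```bash
cat >> h.py <<'E'
def needle(im,cam,info,yd,h=.0455,dbg=False):
    g=cv2.cvtColor(im.copy(),cv2.COLOR_BGR2GRAY).astype(np.float32)
    Rm,t=plate(q);out=[]
    A=np.radians(np.arange(0,360,1.))
    best=None
    for du in np.arange(-.004,.0041,.001):
      for dy in np.arange(-.004,.0041,.001):
        rr=np.linspace(.006,.020,15)
        P=np.stack([du+np.outer(np.cos(A),rr),yd+dy-np.outer(np.sin(A),rr),np.full((360,15),h)],-1).reshape(-1,3)
        px=proj(None,(Rm@P.T).T+t,info).astype(np.float32)
        v=cv2.remap(g,px[:,0].reshape(360,15),px[:,1].reshape(360,15),cv2.INTER_LINEAR).mean(1)
        # opposite side should be bright: score
        k=v.argmin()
        sc=v[k]-np.roll(v,180)[k]
        if best is None or sc<best[0]: best=(sc,k,du,dy)
    return best
E
python3 -m crank '{"slide":[[0,0,0],[0,0,0],[0,0,0]],"turn":[[0,2.5,2.5],[0,5,5],[0,5,5]],"hand":[0.9,0.9,0.9]}' 10; python3 - <<'E'
from h import *
where()
for n in('side','scene','wrist'):
    im,i=snap(n,n+'8');print(n,needle(im,n,i,q[4]-.0313))
a=cv2.imread('pics/side8.png')[235:310,260:350]; cv2.imwrite('pics/side8c.png',cv2.resize(a,None,fx=6,fy=6,interpolation=cv2.INTER_CUBIC))
for n,y in(('w1',q[4]),):
    W=np.load('pics/w1.npy',allow_pickle=True)[0];print(needle(cv2.imread('pics/w1.png'),n,W,y))
print(needle(cv2.imread('pics/side0.png'),0,C['side'],q[4]),needle(cv2.imread('pics/scene0.png'),0,C['scene'],q[4]))
E
```

```text
t: 11.95
ee_pos: [0.4795, -0.0969, 0.1216]
ee_rot: [0.015, 0.966, 0.019, 0.258]
wrist_force: [-8.9, -3.7, 5.9]
grip_width: 0.23
t 11.95 plate [-0.0363  0.0187  0.0906] j [-0.5  -0.6   2.41  0.34  0.91 -2.2 ] w 0.23 F plate [-4.1 -3.3 10. ]
side (np.float32(-91.90326), np.int64(165), np.float64(0.004), np.float64(0.003))
scene (np.float32(-41.03737), np.int64(162), np.float64(0.004), np.float64(0.004))
wrist (np.float32(-206.52306), np.int64(97), np.float64(0.003), np.float64(0.0))
(np.float32(-160.86757), np.int64(358), np.float64(-0.004), np.float64(0.001))
(np.float32(-70.42734), np.int64(155), np.float64(0.004), np.float64(0.004)) (np.float32(-36.342255), np.int64(358), np.float64(-0.004), np.float64(0.0))
```

View pics/side8c.png

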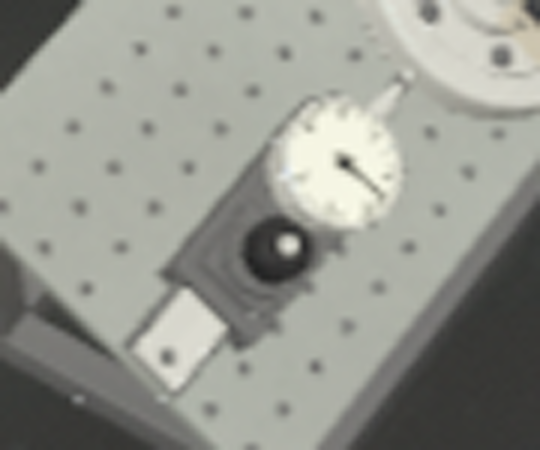

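```bash
cat >> h.py <<'E'
def ndl(im,info,yd,h=.0455,save=None):
    Rm,t=plate(q);S=8 # px per mm, patch 80mm, rows: -u down, cols: right=-v
    N=80*S//2; 
    k=np.array([[.04,.04],[.04,-.04],[-.04,-.04],[-.04,.04]])
    P=np.array([[a,yd+b,h] for a,b in k]);px=proj(None,(Rm@P.T).T+t,info).astype(np.float32)
    M=cv2.getPerspectiveTransform(px,np.float32([[0,0],[N,0],[N,N],[0,N]]))
    w=cv2.warpPerspective(np.ascontiguousarray(im),M,(N,N),flags=cv2.INTER_CUBIC)
    g=cv2.cvtColor(w,cv2.COLOR_BGR2GRAY)
    if save:cv2.imwrite(save,w)
    sat=w.max(2).astype(int)
    m=(g>np.percentile(g,99)*.86).astype(np.uint8);m=cv2.morphologyEx(m,cv2.MORPH_OPEN,np.ones((9,9)))
    c=max(cv2.findContours(m,cv2.RETR_EXTERNAL,cv2.CHAIN_APPROX_NONE)[0],key=cv2.contourArea)
    (cx,cy),(a,b),_=cv2.fitEllipse(cv2.convexHull(c))
    yy,xx=np.mgrid[:N,:N];r=np.hypot(xx-cx,yy-cy)/(min(a,b)/2)
    d=np.clip(np.median(g[r<.7])-g.astype(float)-15,0,None)*(r<.72)
    vx=(d*(xx-cx)).sum();vy=(d*(yy-cy)).sum()
    # second moment axis about centroid
    W=d.sum();mx,my=(d*xx).sum()/W,(d*yy).sum()/W
    ax=np.linalg.eigh(np.cov(np.stack([xx.ravel(),yy.ravel()]),aweights=d.ravel()))[1][:,1]
    if ax@[vx,vy]<0:ax=-ax
    return dict(mom=np.degrees(np.arctan2(vx,-vy))%360/10,axis=np.degrees(np.arctan2(ax[0],-ax[1]))%360/10,c=((cx-N/2)/4,(cy-N/2)/4),ab=(a/4,b/4))
E
python3 - <<'E'
from h import *
yd=q[4]-.0313
for n in('side','scene'):
    for nm,y in((n+'0',q[4]),(n+'8',yd)):
        print(nm,ndl(cv2.imread(f'pics/{nm}.png'),C[n],y,save=f'pics/r_{nm}.png'))
a=np.hstack([cv2.imread(f'pics/r_{x}.png') for x in('side0','side8')]);cv2.imwrite('pics/r.png',a)
E
```

```text
side0 {'mom': np.float64(2.2351850637653503), 'axis': np.float64(0.041639782868538824), 'c': (-1.4719429016113281, 1.8465843200683594), 'ab': (56.38353729248047, 58.91112518310547)}
side8 {'mom': np.float64(15.845733793625005), 'axis': np.float64(17.339953714133365), 'c': (-1.7181663513183594, 1.6112136840820312), 'ab': (55.35322952270508, 59.18975067138672)}
scene0 {'mom': np.float64(34.181880508749835), 'axis': np.float64(35.876109015511936), 'c': (0.48067474365234375, 0.1806793212890625), 'ab': (54.050174713134766, 54.60941696166992)}
scene8 {'mom': np.float64(14.818240890065956), 'axis': np.float64(5.954382740644449), 'c': (-32.52500057220459, -23.964340209960938), 'ab': (12.038336753845215, 64.35784912109375)}
```

View pics/r.png

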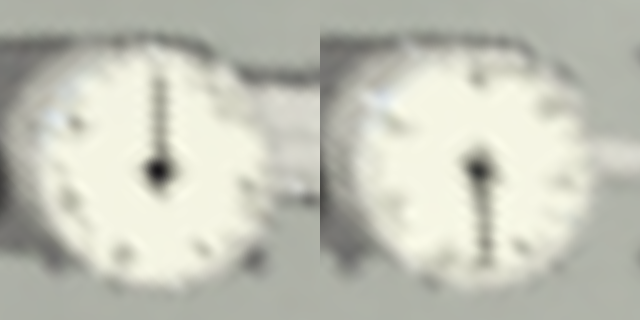

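```bash
cat >> h.py <<'E'
def circ(phis,phi0):
    s=ctrl.state();R0=R.from_quat(s['ee_rot']).as_matrix();Rm,t=plate(q)
    e=lambda f:np.array([np.cos(np.radians(f)),np.sin(np.radians(f)),0])
    for f in phis: print(f,(R0.T@Rm@(e(f)-e(phi0))*4.2).round(2).tolist())
def meas(name):
    where();im,i=snap('side',name);print(name,ndl(im,i,q[4]-.0313,save=f'pics/r_{name}.png'))
    s=ctrl.state();Rm,t=plate(q);p=Rm.T@(s['ee_pos']-t);print('phi',np.degrees(np.arctan2(p[1],p[0]))%360,'rad',np.hypot(p[0],p[1]))
E
python3 - <<'E'
from h import *
circ(range(163,300,10),153)
E
```

```text
163 [0.22, -0.7, 0.02]
173 [0.32, -1.42, 0.03]
183 [0.28, -2.16, 0.03]
193 [0.13, -2.87, 0.02]
203 [-0.15, -3.55, -0.01]
213 [-0.54, -4.16, -0.04]
223 [-1.04, -4.7, -0.08]
233 [-1.61, -5.15, -0.13]
243 [-2.26, -5.49, -0.18]
253 [-2.96, -5.71, -0.24]
263 [-3.68, -5.81, -0.31]
273 [-4.41, -5.77, -0.37]
283 [-5.12, -5.62, -0.43]
293 [-5.79, -5.34, -0.49]
```

```bash
python3 -m crank '{"slide":[[0.22,-0.7,0.02],[0.32,-1.42,0.03],[0.28,-2.16,0.03],[0.28,-2.16,0.03],[0.28,-2.16,0.03]],"turn":[[0,0,0],[0,0,0],[0,0,0],[0,0,0],[0,0,0]],"hand":[0.9,0.9,0.9,0.9,0.9]}' 10; python3 - <<'E'
from h import *
meas('m1');circ(range(193,330,10),183)
E
```

```text
t: 12.6
ee_pos: [0.4772, -0.1188, 0.1195]
ee_rot: [0.015, 0.965, 0.018, 0.26]
wrist_force: [4.5, -1.2, -0.9]
grip_width: 0.233
t 12.6 plate [-0.0402 -0.0032  0.0909] j [-0.57 -0.57  2.4   0.38  0.91 -2.28] w 0.233 F plate [ 3.1 -1.4 -3.3]
m1 {'mom': np.float64(15.486456653066407), 'axis': np.float64(16.744610758525766), 'c': (-1.6743087768554688, 1.6962432861328125), 'ab': (55.36723327636719, 59.36039352416992)}
phi 184.47988761676447 rad 0.04036149186514726
193 [-0.16, -0.71, -0.01]
203 [-0.44, -1.39, -0.03]
213 [-0.83, -2.01, -0.06]
223 [-1.33, -2.55, -0.1]
233 [-1.9, -2.99, -0.15]
243 [-2.55, -3.33, -0.21]
253 [-3.25, -3.55, -0.26]
263 [-3.97, -3.64, -0.32]
273 [-4.7, -3.61, -0.39]
283 [-5.41, -3.45, -0.45]
293 [-6.09, -3.17, -0.51]
303 [-6.7, -2.78, -0.56]
313 [-7.24, -2.28, -0.61]
323 [-7.68, -1.7, -0.65]
```

```bash
python3 -m crank '{"slide":[[-0.16,-0.71,-0.01],[-0.44,-1.39,-0.03],[-0.83,-2.01,-0.06],[-1.33,-2.55,-0.1],[-1.9,-2.99,-0.15],[-2.55,-3.33,-0.21],[-2.55,-3.33,-0.21],[-2.55,-3.33,-0.21]],"turn":[[0,0,0],[0,0,0],[0,0,0],[0,0,0],[0,0,0],[0,0,0],[0,0,0],[0,0,0]],"hand":[0.9,0.9,0.9,0.9,0.9,0.9,0.9,0.9]}' 10; python3 - <<'E'
from h import *
meas('m2');circ(range(253,390,10),243)
E
```

```text
t: 13.45
ee_pos: [0.4978, -0.1518, 0.1327]
ee_rot: [0.014, 0.966, 0.02, 0.259]
wrist_force: [3.6, 5.2, 3.8]
grip_width: 0.225
t 13.45 plate [-0.0171 -0.037   0.0907] j [-0.62 -0.46  2.3   0.41  0.92 -2.34] w 0.225 F plate [5.3 5.  1. ]
m2 {'mom': np.float64(11.915505338054052), 'axis': np.float64(11.939798157730875), 'c': (-1.7436752319335938, 1.6262664794921875), 'ab': (55.4267692565918, 59.53187561035156)}
phi 245.16398255476844 rad 0.04080856515386495
253 [-0.7, -0.22, -0.06]
263 [-1.42, -0.31, -0.12]
273 [-2.15, -0.28, -0.18]
283 [-2.86, -0.12, -0.24]
293 [-3.53, 0.16, -0.3]
303 [-4.15, 0.55, -0.35]
313 [-4.69, 1.05, -0.4]
323 [-5.13, 1.63, -0.44]
333 [-5.47, 2.28, -0.47]
343 [-5.68, 2.98, -0.49]
353 [-5.78, 3.7, -0.49]
363 [-5.75, 4.43, -0.49]
373 [-5.59, 5.15, -0.48]
383 [-5.31, 5.82, -0.45]
```

```bash
python3 -m crank '{"slide":[[-0.7,-0.22,-0.06],[-1.42,-0.31,-0.12],[-2.15,-0.28,-0.18],[-2.86,-0.12,-0.24],[-3.53,0.16,-0.3],[-4.15,0.55,-0.35],[-4.15,0.55,-0.35],[-4.15,0.55,-0.35]],"turn":[[0,0,0],[0,0,0],[0,0,0],[0,0,0],[0,0,0],[0,0,0],[0,0,0],[0,0,0]],"hand":[0.9,0.9,0.9,0.9,0.9,0.9,0.9,0.9]}' 10; python3 - <<'E'
from h import *
meas('m3');circ(range(313,450,10),303)
E
```

```text
t: 14.3
ee_pos: [0.5312, -0.1483, 0.156]
ee_rot: [0.014, 0.966, 0.019, 0.258]
wrist_force: [-4.4, 2.4, 5.4]
grip_width: 0.231
t 14.3 plate [ 0.0237 -0.0351  0.0906] j [-0.56 -0.39  2.2   0.37  0.92 -2.26] w 0.231 F plate [-0.4  2.6  6.9]
m3 {'mom': np.float64(8.70318433622587), 'axis': np.float64(7.0073715680852455), 'c': (-1.7129173278808594, 1.6385421752929688), 'ab': (55.66231155395508, 59.483009338378906)}
phi 304.0003881618017 rad 0.042379840579995526
313 [-0.54, 0.49, -0.05]
323 [-0.98, 1.08, -0.09]
333 [-1.32, 1.73, -0.12]
343 [-1.54, 2.42, -0.14]
353 [-1.63, 3.15, -0.14]
363 [-1.6, 3.88, -0.14]
373 [-1.44, 4.6, -0.13]
383 [-1.16, 5.27, -0.11]
393 [-0.77, 5.89, -0.07]
403 [-0.28, 6.43, -0.03]
413 [0.3, 6.87, 0.02]
423 [0.95, 7.21, 0.08]
433 [1.65, 7.43, 0.14]
443 [2.37, 7.53, 0.2]
```

```bash
python3 -m crank '{"slide":[[-0.54,0.49,-0.05],[-0.98,1.08,-0.09],[-1.32,1.73,-0.12],[-1.54,2.42,-0.14],[-1.54,2.42,-0.14],[-1.54,2.42,-0.14]],"turn":[[0,0,0],[0,0,0],[0,0,0],[0,0,0],[0,0,0],[0,0,0]],"hand":[0.9,0.9,0.9,0.9,0.9,0.9]}' 10; python3 - <<'E'
from h import *
meas('m4');circ(range(353,490,10),343)
E
```

```text
t: 14.95
ee_pos: [0.5446, -0.1252, 0.1662]
ee_rot: [0.014, 0.966, 0.019, 0.259]
wrist_force: [-0.3, -0.2, 3.0]
grip_width: 0.227
t 14.95 plate [ 0.0415 -0.0127  0.0906] j [-0.49 -0.39  2.18  0.33  0.91 -2.18] w 0.227 F plate [ 1.5 -0.2  2.7]
m4 {'mom': np.float64(7.631525973815313), 'axis': np.float64(5.791769547220392), 'c': (-1.7510871887207031, 1.6251220703125), 'ab': (55.23772048950195, 59.40351867675781)}
phi 342.97434082919665 rad 0.04340508491876051
353 [-0.09, 0.73, -0.01]
363 [-0.06, 1.46, -0.01]
373 [0.1, 2.17, 0.01]
383 [0.38, 2.85, 0.03]
393 [0.77, 3.47, 0.06]
403 [1.26, 4.0, 0.1]
413 [1.84, 4.45, 0.15]
423 [2.49, 4.79, 0.21]
433 [3.19, 5.01, 0.27]
443 [3.91, 5.1, 0.33]
453 [4.64, 5.07, 0.39]
463 [5.35, 4.91, 0.45]
473 [6.02, 4.63, 0.51]
483 [6.64, 4.23, 0.56]
```

```bash
python3 -m crank '{"slide":[[-0.09,0.73,-0.01],[-0.06,1.46,-0.01],[0.1,2.17,0.01],[0.38,2.85,0.03],[0.38,2.85,0.03],[0.38,2.85,0.03]],"turn":[[0,0,0],[0,0,0],[0,0,0],[0,0,0],[0,0,0],[0,0,0]],"hand":[0.9,0.9,0.9,0.9,0.9,0.9]}' 10; python3 - <<'E'
from h import *
meas('m5')
E
python3 - <<'E'
from h import *
circ(range(393,520,10),383)
E
```

```text
t: 15.6
ee_pos: [0.5424, -0.0962, 0.1657]
ee_rot: [0.014, 0.965, 0.019, 0.259]
wrist_force: [4.3, 3.5, 2.2]
grip_width: 0.231
t 15.6 plate [0.0405 0.0164 0.0907] j [-0.42 -0.43  2.21  0.3   0.9  -2.1 ] w 0.231 F plate [ 4.9  3.3 -0.7]
m5 {'mom': np.float64(8.614701200298674), 'axis': np.float64(7.189509300759862), 'c': (-1.7283515930175781, 1.6909751892089844), 'ab': (55.82504653930664, 59.43320846557617)}
phi 21.94051139697028 rad 0.043710853954470594
393 [0.39, 0.62, 0.03]
403 [0.89, 1.16, 0.07]
413 [1.47, 1.6, 0.12]
423 [2.11, 1.94, 0.18]
433 [2.81, 2.16, 0.24]
443 [3.53, 2.25, 0.3]
453 [4.26, 2.22, 0.36]
463 [4.97, 2.06, 0.42]
473 [5.65, 1.78, 0.48]
483 [6.26, 1.38, 0.53]
493 [6.8, 0.89, 0.58]
503 [7.24, 0.31, 0.62]
513 [7.58, -0.34, 0.65]
```

```bash
python3 -m crank '{"slide":[[0.39,0.62,0.03],[0.89,1.16,0.07],[1.47,1.6,0.12],[2.11,1.94,0.18],[2.81,2.16,0.24],[3.53,2.25,0.3],[3.53,2.25,0.3],[3.53,2.25,0.3]],"turn":[[0,0,0],[0,0,0],[0,0,0],[0,0,0],[0,0,0],[0,0,0],[0,0,0],[0,0,0]],"hand":[0.9,0.9,0.9,0.9,0.9,0.9,0.9,0.9]}' 10; python3 - <<'E'
from h import *
meas('m6');circ(range(453,560,10),443)
E
```

```text
t: 16.45
ee_pos: [0.5124, -0.0715, 0.1454]
ee_rot: [0.014, 0.966, 0.02, 0.258]
wrist_force: [-8.1, 7.0, 9.4]
grip_width: 0.229
t 16.45 plate [0.0053 0.0425 0.0906] j [-0.39 -0.53  2.32  0.29  0.89 -2.06] w 0.229 F plate [-1.   7.4 12.1]
m6 {'mom': np.float64(12.431395103501584), 'axis': np.float64(12.670918923014415), 'c': (-1.7666969299316406, 1.6084403991699219), 'ab': (55.41997528076172, 59.44561767578125)}
phi 82.95031849771985 rad 0.04281001821886914
453 [0.73, -0.03, 0.06]
463 [1.44, -0.19, 0.13]
473 [2.11, -0.47, 0.19]
483 [2.73, -0.87, 0.24]
493 [3.26, -1.36, 0.29]
503 [3.71, -1.95, 0.33]
513 [4.04, -2.6, 0.36]
523 [4.26, -3.29, 0.38]
533 [4.36, -4.02, 0.38]
543 [4.32, -4.75, 0.38]
553 [4.16, -5.47, 0.37]
```

```bash
python3 -m crank '{"slide":[[0.73,-0.03,0.06],[1.44,-0.19,0.13],[2.11,-0.47,0.19],[2.73,-0.87,0.24],[2.73,-0.87,0.24],[2.73,-0.87,0.24]],"turn":[[0,0,0],[0,0,0],[0,0,0],[0,0,0],[0,0,0],[0,0,0]],"hand":[0.9,0.9,0.9,0.9,0.9,0.9]}' 10; python3 - <<'E'
from h import *
meas('m7');circ(range(493,560,10),483)
E
```

```text
t: 17.1
ee_pos: [0.4896, -0.0801, 0.1291]
ee_rot: [0.015, 0.966, 0.019, 0.257]
wrist_force: [-10.5, 1.3, 9.0]
grip_width: 0.228
t 17.1 plate [-0.0231  0.035   0.0905] j [-0.44 -0.59  2.39  0.31  0.9  -2.12] w 0.228 F plate [-3.4  1.8 13.3]
m7 {'mom': np.float64(15.040514843362525), 'axis': np.float64(16.211996226950696), 'c': (-1.7580718994140625, 1.6168594360351562), 'ab': (55.37137985229492, 59.51171112060547)}
phi 123.3974731324027 rad 0.04191303711618619
493 [0.54, -0.5, 0.05]
503 [0.98, -1.08, 0.09]
513 [1.32, -1.73, 0.12]
523 [1.53, -2.43, 0.14]
533 [1.63, -3.15, 0.15]
543 [1.59, -3.88, 0.15]
553 [1.44, -4.6, 0.13]
```

```bash
python3 -m crank '{"slide":[[0.54,-0.5,0.05],[0.98,-1.08,0.09],[1.32,-1.73,0.12],[1.53,-2.43,0.14],[1.63,-3.15,0.15],[1.59,-3.88,0.15],[1.44,-4.6,0.13],[1.44,-4.6,0.13],[1.44,-4.6,0.13]],"turn":[[0,0,0],[0,0,0],[0,0,0],[0,0,0],[0,0,0],[0,0,0],[0,0,0],[0,0,0],[0,0,0]],"hand":[0.9,0.9,0.9,0.9,0.9,0.9,0.9,0.9,0.9]}' 10; python3 - <<'E'
from h import *
meas('m8')
P=np.array([[-.0363,.0187],[-.0402,-.0032],[-.0171,-.037],[.0237,-.0351],[.0415,-.0127],[.0405,.0164],[.0053,.0425],[-.0231,.035]])
s=ctrl.state();Rm,t=plate(q);P=np.vstack([P,(Rm.T@(s['ee_pos']-t))[:2]])
c=least_squares(lambda a:np.hypot(P[:,0]-a[0],P[:,1]-a[1])-.042,[0,0]).x;print('centre',c)
f=np.arctan2(P[:,1]-c[1],P[:,0]-c[0])
m8=ndl(cv2.imread('pics/m8.png'),C['side'],q[4]-.0313)['axis']
r=np.array([17.34,16.74,11.94,7.01,5.79,7.19,12.67,16.21,m8])
A=np.stack([np.ones(len(f)),np.cos(f),np.sin(f)],1);x=np.linalg.lstsq(A,r,rcond=None)[0]
hi=np.degrees(np.arctan2(x[2],x[1]))%360
print(x,np.hypot(x[1],x[2]),'high phi',hi,(A@x-r).round(2),np.degrees(f).round(1)%360)
now=np.degrees(f[-1])%360
circ([now-10,now-20,hi-10,hi-5,hi],now)
E
```

```text
t: 18.05
ee_pos: [0.4783, -0.1262, 0.1199]
ee_rot: [0.015, 0.966, 0.019, 0.259]
wrist_force: [4.7, -1.5, 1.2]
grip_width: 0.229
t 18.05 plate [-0.0393 -0.0105  0.0907] j [-0.58 -0.56  2.39  0.39  0.91 -2.3 ] w 0.229 F plate [ 4.5 -1.7 -1.6]
m8 {'mom': np.float64(15.087319486692376), 'axis': np.float64(16.211183569807382), 'c': (-1.6986961364746094, 1.5996742248535156), 'ab': (55.403743743896484, 59.4144287109375)}
phi 194.9526512920754 rad 0.04072052784241136
centre [0.00150296 0.00065155]
[11.46150964 -5.42949827  1.92027976] 5.75907334320214 high phi 160.522567735709 [-0.15 -0.05  0.2  -0.04 -0.09 -0.04  0.21 -0.03 -0.02] [154.5 185.3 243.7 301.8 341.5  22.   84.8 125.6 195.3]
185.27971505357797 [0.19, 0.71, 0.01]
175.27971505357797 [0.25, 1.44, 0.02]
150.522567735709 [-0.14, 3.19, -0.02]
155.522567735709 [-0.0, 2.86, -0.01]
160.522567735709 [0.11, 2.51, 0.0]
```

```bash
python3 -m crank '{"slide":[[0.19,0.71,0.01],[0.25,1.44,0.02],[0.22,1.9,0.01],[0.16,2.25,0],[0.11,2.51,0],[0.11,2.51,0],[0.11,2.51,0],[0.11,2.51,0]],"turn":[[0,0,0],[0,0,0],[0,0,0],[0,0,0],[0,0,0],[0,0,0],[0,0,0],[0,0,0]],"hand":[0.9,0.9,0.9,0.9,0.9,0.9,0.9,0.9]}' 10; python3 - <<'E'
from h import *
meas('m9');s=ctrl.state();Rm,t=plate(q);p=(Rm.T@(s['ee_pos']-t))[:2]-[.0015,.00065];print(np.degrees(np.arctan2(p[1],p[0])))
E
```

```text
t: 18.9
ee_pos: [0.4777, -0.1007, 0.1204]
ee_rot: [0.015, 0.966, 0.019, 0.259]
wrist_force: [4.5, -2.5, 1.6]
grip_width: 0.229
t 18.9 plate [-0.0386  0.0149  0.0908] j [-0.52 -0.6   2.41  0.35  0.91 -2.22] w 0.229 F plate [ 4.5 -2.8 -1.2]
m9 {'mom': np.float64(15.837398185054894), 'axis': np.float64(17.324096076376758), 'c': (-1.7302093505859375, 1.577178955078125), 'ab': (55.40286636352539, 59.294395446777344)}
phi 158.92564002283837 rad 0.041388485322938526
160.46811140586198
```

```bash
python3 -m crank '{"slide":[[0,0,0],[0,0,0],[0,0,0],[0,0,0],[0,0,0],[0,0,-1],[0,0,-2],[0,0,-3],[0,0,-4],[0,0,-5],[0,0,-5]],"turn":[[0,0,0],[0,0,0],[0,0,0],[0,0,0],[0,0,0],[0,0,0],[0,0,0],[0,0,0],[0,0,0],[0,0,0],[0,0,0]],"hand":[0.7,0.5,0.4,0.4,0.4,0.4,0.4,0.4,0.4,0.4,0.4]}' 10; python3 - <<'E'
from h import *
meas('m10')
i=snap('wrist','w10')[1];snap('scene','c10')
c=np.array([.0015,.00065]);
for f in(155,160.5,166):
    a=np.radians(f);print(f,proj(None,tgt((c[0]+.042*np.cos(a),c[1]+.042*np.sin(a),.1025),'A')[0],i))
a=cv2.imread('pics/w10.png')[180:480,160:480]; cv2.imwrite('pics/w10c.png',cv2.resize(a,None,fx=2,fy=2,interpolation=cv2.INTER_CUBIC))
E
```

```text
t: 20.05
ee_pos: [0.4529, -0.1023, 0.1648]
ee_rot: [0.015, 0.965, 0.018, 0.26]
wrist_force: [0.1, -0.3, -0.5]
grip_width: 0.602
t 20.05 plate [-0.0335  0.0145  0.1414] j [-0.56 -0.76  2.42  0.34  1.07 -2.21] w 0.602 F plate [-0.2 -0.3 -0.5]
m10 {'mom': np.float64(15.810150963174028), 'axis': np.float64(17.329428275395365), 'c': (-1.745208740234375, 1.5741844177246094), 'ab': (55.34900665283203, 59.32782745361328)}
phi 156.76394238561343 rad 0.03696574787926475
155 [[325.88822066 272.14207669]]
160.5 [[319.18381036 270.05592454]]
166 [[312.29341121 268.6002776 ]]
```

View pics/w10.png

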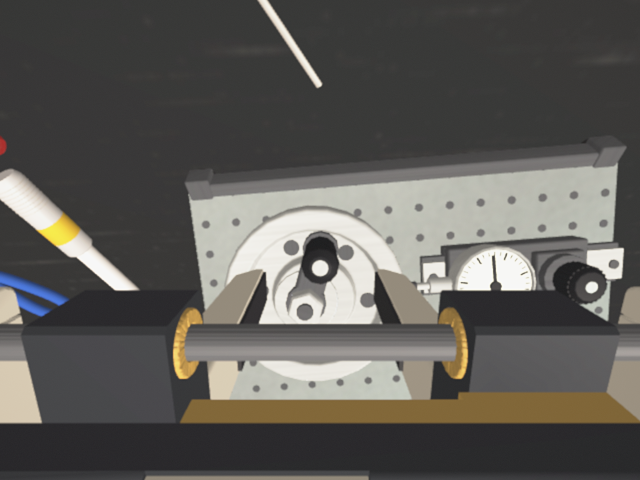

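View pics/r_m10.png

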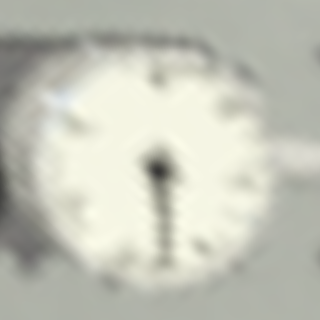

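```bash
python3 - <<'E'
from h import *
a=cv2.imread('pics/side0.png')[:300].astype(int);b=cv2.imread('pics/m10.png')[:300].astype(int)
d=np.abs(a-b).max(2)
for n,(x0,y0,x1,y1) in dict(wrench=(345,180,410,212),hexkey=(372,262,410,280)).items(): print(n,d[y0:y1,x0:x1].mean().round(1),d[y0:y1,x0:x1].max())
a=cv2.imread('pics/s6.png').astype(int);b=cv2.imread('pics/m10.png').astype(int);d=np.abs(a-b).max(2)
for n,(x0,y0,x1,y1) in dict(tape=(180,355,210,385),bottle=(228,358,258,390)).items(): print(n,d[y0:y1,x0:x1].mean().round(1),d[y0:y1,x0:x1].max())
where();print(ctrl.finish_job())
E
```

```text
wrench 35.0 215
hexkey 1.5 4
tape 1.3 4
bottle 0.8 4
t 20.2 plate [-0.0349  0.015   0.1401] j [-0.56 -0.76  2.42  0.34  1.06 -2.21] w 0.599 F plate [0.3 0.4 0.3]
the job is handed in; nothing more can be done
None
```

I handed the job in at 20.2 s with the wheel still, its high spot under the plunger, and the open gripper clear of everything.

- **Gauge:** I gripped the carriage knob, first catching the wider flange, so I regripped 3 mm higher. I slid the carriage about 31 mm until the gauge read about 17.5 mm and let go. That is a little past half of the 30 mm travel.
- **Wheel:** I led the crank round a little over one full turn. The readings taken at stops ran from 5.8 mm to 17.3 mm, well short of the end stop, and fitted a sine to within about 0.2 mm. The fitted amplitude was 5.8 mm against the 6 mm expected.
- **High spot:** The fit puts it at a crank angle of 160.5°. The two equal readings on either side of it (16.2 mm) have the same midpoint. I brought the handle back there and released it.
- **Last checks:** After letting go the gauge read 17.3 mm, unchanged by the release. The wrist picture showed the handle within 2 pixels of the intended angle, and the wrist force was about 0.5 N.
- **Bystanders:** Pictures show the hex key, tape roll and solvent bottle unmoved. The picture comparison for the torque wrench disagreed (mean difference 35). I put that down to the arm blocking part of that view, but didn't confirm it. The wrist pictures still show the wrench beside the stand, and no tool path went near it.

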